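# Lift a preserved lemon from its dish with the serving tongs

## Task

Pick up the spring tongs from their rest, close their jaws on the preserved lemon standing in its small footed dish, and lift the lemon about 10 cm straight up so that it drips over that dish. Finish while still holding it there, still and gripped by the tongs alone; never touch the lemon with the gripper itself, and leave the onion in the other dish, the sauce tub and the honey jar where they stand.

Things in the scene. Friction and masses are not known exactly. Their poses are not given: they have to be found in the camera images.
- tongs_grip (a point): Middle of the 40 mm long black grips of the steel spring tongs (220 mm long, 110 g, lying on their side, so the arms close horizontally): between the arms, half-way up (arms 24 mm tall), 105 mm ahead of the rear pivot, 32 mm above the work surface on the rest. x axis: forward to the jaws; y: across the arms, to squeeze; z up. Width here over both arms: 57 mm sprung open, 39 mm closed on the lemon.
- tongs_jaws (a point): Point midway between the tongs' jaws, 75 mm ahead of tongs_grip, same height and axes. Each jaw is a shallow V, 44 mm long, 24 mm tall, hollow towards the other. Sprung open, the jaw tips stand 67 mm apart and the middles 81 mm; squeezed to 50 mm at the grip, 54 and 69 mm, which still passes round the lemon.
- tongs_left (a joint): Closing angle of each tongs arm in rad (both move alike): 0 sprung open, about 0.08 closed on the lemon, 0.125 shut on nothing. Spring, felt at tongs_grip: 6 N on each arm to start closing, about 9 N when closed on the lemon, the rest goes to the jaws. A light squeeze to 50 mm carries the tongs still open; 20 to 25 N is a firm hold of the lemon.
- lemon_center (a point): Preserved lemon, dull yellow, an upright oval with a small nipple on top and a trimmed flat foot, 46 mm in diameter, 59 mm tall, about 70 g, loose. The point lies on its axis, 28 mm above its foot, at its widest, about 52 mm above the work surface while it stands in its dish.
- lemon_dish: White footed dish, fixed, 78 mm across the rim, 32 mm high, in which the lemon stands upright within a few mm of the middle; its inner floor is 24 mm above the work surface. Origin at the centre of its underside.
- onion_center (a point): Bystander: small round pink onion, 47 mm in diameter, 46 mm tall, loose, standing in a second dish just like the lemon's. The point lies 20 mm above its foot. Leave alone.
- rest: White glazed tongs rest, fixed: two cross bars 20 mm high, 10 mm thick, 110 mm long, 70 mm behind and 46 mm ahead of its origin, joined by a foot plate 4 mm high and 30 mm wide, else free under the arms. Origin on its underside, within 6 mm of below the tongs' grip point; x axis forward along the tongs.
- tub: Bystander: closed round sauce tub, 100 mm across, 65 mm high, loose. Origin at the centre of its underside. Leave alone.
- honey: Bystander: closed honey jar with a red cap, 60 mm across, 90 mm high, loose. Origin at the centre of its underside. Leave alone.
Things that resemble listed ones, but are neither listed nor needed, are in the scene too. Of the things like the part that bears tongs_grip, leave any that is blue or orange; of the rest the larger one is meant.

How it is judged:
By the outcome, as a careful person would: the job done as asked, in the order asked, and still so for the second after the job is handed in, while the arm keeps its last pose, push and grip.
It also fails if it takes over 45 s, if anything falls off the work surface, if the arm or the gripper's body presses on something with over 40 N, if the wrist force passes 120 N, or if a joint passes its speed limit or range.

## Robot

A 7-joint arm with a two-finger parallel gripper is mounted at the origin on the work surface. World frame = base frame: x ahead of the robot, y to its left, z up, the work surface at z = 0. Lengths are in m, angles in degrees, forces in N, time in s.
With the tool pointing down it reaches from about 0.425 to 0.875 m from the base axis. Payload 4.7 kg.
Tool frame: the origin (TCP) lies between the finger pads; the fingertips stand 17 mm ahead of it and the grasp point (between the pads) lies 2 mm behind it; z points along the fingers, y is the direction in which the jaws open and shut (so a half turn about z gives the same grasp; the last joint's range is limited). The gripper opens to 87 mm and grips with 3 to 60 N. Pads are 19 mm wide; open, the fingers measure 117 mm over their backs; the gripper's body (75 mm by 190 mm) begins 51 mm behind the grasp point.
Start: joints at [-75.453, 18.392, -4.016, 83.108, 1.295, 78.541, -3.26], TCP at [0.154, 0.631, 0.24] pointing down, gripper open.
Joint ranges: [-163.93, 163.93], [-17.29, 119.83], [-79.2, 71.16], [3.27, 140.29], [-89.18, 269.18], [5.43, 117.66], [-154.24, 154.24]. Speed limits (degrees/s): [147.25, 147.25, 180, 180, 180, 180, 180].

## Interface

Orientations are given as a 3x3 rotation matrix whose columns are the frame's x, y, z axes.
In Python, from bench import * gives the robot as it stands.
- The arm moves only by the tool step_arm, never from a script. Its argument "targets" is a list of rows, each an object with "gripper": the opening, from 0 (shut) to 1 (fully open); "translation": the shift along the tool's x, y, z in mm, a list of three; "dr": the turn, a rotation vector about the tool's x, y, z in rad, a list of three. A call has 1 to 8 rows; each row is the pose to reach, as a shift and turn from the pose commanded when the call began, along the tool's axes at that moment; what a row does not reach only later rows make up. A row lasts 1/10 s, in which the tool goes at most 50 mm and 8.59 degrees, less where a joint would pass 70% of its speed; a pose out of reach is approached as far as the arm can. A call with a gripper value outside its range is refused whole. The fingers move at their own pace and stop on an object; "squeeze" is the grip in N (left out, the last holds). Time passes only in rows, so rows that repeat a pose let the fingers close. It gives the time, the measured TCP pose, the force and the opening at its end, in the units of the state.
- get_obs(): the state, without advancing time (a new reading comes with each control period).
- get_image(name): name is "side" or "top"; returns the picture (420x560x3 uint8, red, green, blue); there is no depth.
- calibration(name): a dict with "fx", "fy", "cx", "cy" (pixels), "world_from_camera" (4x4, takes a point from camera to world coordinates). Camera axes: x right, y up, looking along -z (the intrinsics and any distortion apply to the point x, -y, -z); pixel columns grow to the right and rows downward; lengths in m; the calibration is good to about 2 mm. A picture is of the moment at which its call begins. calibration takes no time and is no camera call.
- job_done(): hands the job in, once; it reports no verdict.
The state is a dict: "time": time; "q": joint angles; "qd": joint speeds; "joint_torque": joint torques, N m; "ee_pos": TCP position; "tcp_rot": TCP orientation; "ft_force": force on the tool from outside, world axes, zero at the start; "moment": the same for the moment, N m; "width": finger opening in m.
Only numpy, scipy, OpenCV 4.12 (cv2) and the standard library are available. Lean on these libraries where they do the work, as an engineer would, in place of code of your own. Each camera call takes 0.05 s, during which the arm holds its last target. There are 200 camera calls.

## Working session

There is one attempt and no reset: what is moved stays moved. The work goes in short steps, Python scripts to look and compute and a tool call to move; the robot and the scene stay as the last step left them, time stands still between calls to the robot, and variables do not carry over. Pictures are saved under pics/ and viewed, about 8 in all and at most 12, crops included, and the job is handed in when it is done.

Besides the shell and the picture viewer there is one more tool, called as name(argument=value, ...), one argument or row to a line, values as JSON. step_arm: Moves the arm, as the interface text tells. Its arguments: {"type":"object","properties":{"targets":{"type":"array"},"squeeze":{"type":"number"}},"required":["targets"]}

```bash
ls; mkdir -p pics
python3 - <<'E'
from bench import *
import cv2
for n in("top","side"):
    im=get_image(n); cv2.imwrite(f"pics/{n}0.png",im[:,:,::-1]); print(n,calibration(n))
o=get_obs(); print(o["time"],o["ee_pos"],o["tcp_rot"],o["width"],o["ft_force"])
E
```

```text
pics
top {'fx': 495.01782037975755, 'fy': 495.01782037975755, 'cx': 278.85617194017505, 'cy': 209.36634465832628, 'world_from_camera': array([[ 0.0020011 ,  0.9916569 , -0.12888984,  0.42026345],
       [-0.99997521,  0.00111426, -0.00695229, -0.06807731],
       [-0.00675067,  0.12890056,  0.99163455,  1.06240543],
       [ 0.        ,  0.        ,  0.        ,  1.        ]])}
side {'fx': 469.94563778072495, 'fy': 469.94563778072495, 'cx': 279.54749632495236, 'cy': 196.99264805647917, 'world_from_camera': array([[ 0.94568277,  0.25483322, -0.20185176,  0.35834996],
       [-0.32437006,  0.69833488, -0.63805365, -0.65534811],
       [-0.02163714,  0.66887101,  0.74306353,  0.7751706 ],
       [ 0.        ,  0.        ,  0.        ,  1.        ]])}
0.1 [0.15432799 0.63094019 0.23857458] [[-9.71372389e-01  2.37561727e-01 -3.29244407e-04]
 [ 2.37561942e-01  9.71370942e-01 -1.67823718e-03]
 [-7.88664715e-05 -1.70840919e-03 -9.99998538e-01]] 0.08694155862215983 [-0.5950058  -0.57005968  0.15119929]
```

View pics/top0.png

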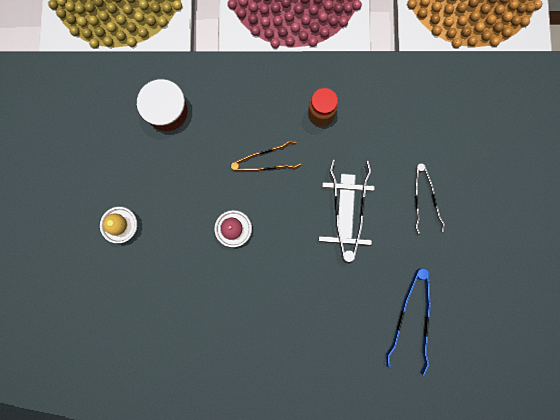

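View pics/side0.png

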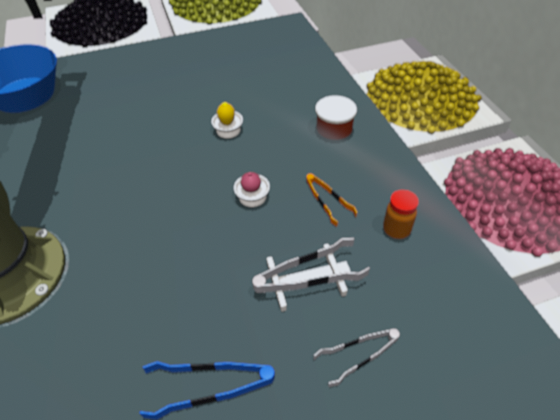

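The top view shows the steel tongs on the rest, with the pivot near (349,257) and the jaws near (333,162) and (368,162). The lemon dish is near (118,225), the onion (233,229), tub (161,103) and honey (323,100). The small white, blue and orange tongs are decoys.

```bash
cat > h.py <<'E'
import numpy as np, cv2
from bench import *
def ray(n,uv):
    c=calibration(n);T=c["world_from_camera"]
    d=T[:3,:3]@np.array([(uv[0]-c["cx"])/c["fx"],-(uv[1]-c["cy"])/c["fy"],-1]);return T[:3,3],d
def onto(n,uv,z):
    o,d=ray(n,uv);return o+d*(z-o[2])/d[2]
def tri(a,b):
    (o,d),(p,e)=ray("top",a),ray("side",b)
    s=np.linalg.lstsq(np.c_[d,-e],p-o,rcond=None)[0]
    A,B=o+d*s[0],p+e*s[1];return (A+B)/2,np.linalg.norm(A-B)
def blobs(m,amin=15):
    n,l,s,c=cv2.connectedComponentsWithStats(m.astype(np.uint8));return [(s[i,4],c[i].round(1),s[i,:4]) for i in range(1,n) if s[i,4]>=amin]
E
python3 - <<'E'
from h import *
np.set_printoptions(precision=4,suppress=True)
for n in("top","side"):
    im=cv2.imread(f"pics/{n}0.png");h=cv2.cvtColor(im,cv2.COLOR_BGR2HSV);H,S,V=cv2.split(h)
    roi=np.zeros(H.shape,bool)
    if n=="top": roi[60:390,60:470]=1
    else: roi[60:400,200:430]=1
    print(n)
    for k,m in dict(yel=(H>15)&(H<35)&(S>120)&(V>80),pink=((H>160)|(H<4))&(S>60)&(V>60),white=(S<45)&(V>140),black=(V<28)).items():
        for b in blobs(m&roi): print(k,*b)
im=cv2.imread("pics/top0.png")[145:275,300:400]
a=cv2.resize(im,None,fx=4,fy=4,interpolation=cv2.INTER_CUBIC)
im=cv2.imread("pics/side0.png")[225:315,245:375]
b=cv2.resize(im,None,fx=3,fy=3,interpolation=cv2.INTER_CUBIC)
c=np.zeros((520,790,3),np.uint8);c[:,:400]=a;c[:270,400:790]=b
c[280:520,400:640]=cv2.resize(cv2.imread("pics/top0.png")[195:255,85:145],None,fx=4,fy=4)
cv2.imwrite("pics/c1.png",c)
E
```

```text
top
yel 90 [240.1 164.5] [231 154  28  16]
yel 375 [114.3 223.8] [103 214  24  21]
pink 544 [324.2 100.2] [311  88  27  27]
pink 368 [231.  228.1] [221 218  21  21]
white 1721 [160.  101.5] [136  79  48  46]
white 383 [343.2 181.5] [322 160  41  36]
white 108 [367.6 181.6] [363 161  12  36]
white 71 [420.7 168.3] [417 164  11  13]
white 31 [416.5 186.7] [416 179   2  16]
white 1148 [346.4 224.5] [319 189  53  73]
white 646 [120.2 224.9] [100 207  37  36]
white 692 [233.6 228.2] [214 210  38  37]
white 25 [417.2 225.8] [416 219   4  15]
black 19 [265.7 151.6] [260 150  12   4]
black 22 [433.5 200. ] [432 194   4  13]
black 17 [415.8 201. ] [415 196   2  13]
black 39 [399.5 320.1] [397 311   6  19]
black 48 [425.3 325.6] [424 316   4  20]
side
yel 3311 [403.6  94.3] [367  62  63  70]
yel 291 [225.4 112.8] [217 102  17  23]
yel 129 [314.8 182.5] [307 174  25  23]
yel 53 [348.8 205.1] [341 198  16  16]
yel 51 [329.8 213.8] [324 205  13  18]
yel 39 [397.5 216.4] [391 211  14  10]
pink 141 [329.3 130.6] [318 122  27  17]
pink 313 [250.3 181.4] [241 172  20  20]
pink 574 [403.9 200.8] [390 189  29  25]
white 914 [367.8  69.2] [339  60  91  34]
white 918 [335.7 108.2] [315  95  42  28]
white 433 [227.3 125.2] [211 111  32  27]
white 516 [411.1 135.9] [390 122  40  26]
white 163 [424.8 161.4] [417 153  13  22]
white 589 [252.  191.9] [233 175  37  32]
white 136 [334.4 243.3] [318 237  36  15]
white 1395 [303.6 272.5] [252 253 117  34]
white 88 [342.5 286. ] [338 280  10  14]
white 121 [281.3 298.7] [276 290  11  19]
white 246 [384.5 337.8] [360 328  40  30]
white 78 [328.  348.8] [314 344  30  12]
white 96 [342.2 375.3] [329 365  28  19]
black 66 [308.  257.6] [300 253  17  10]
black 66 [317.7 281.4] [309 278  19   7]
black 43 [206.4 367.1] [200 366  14   4]
```

View pics/c1.png

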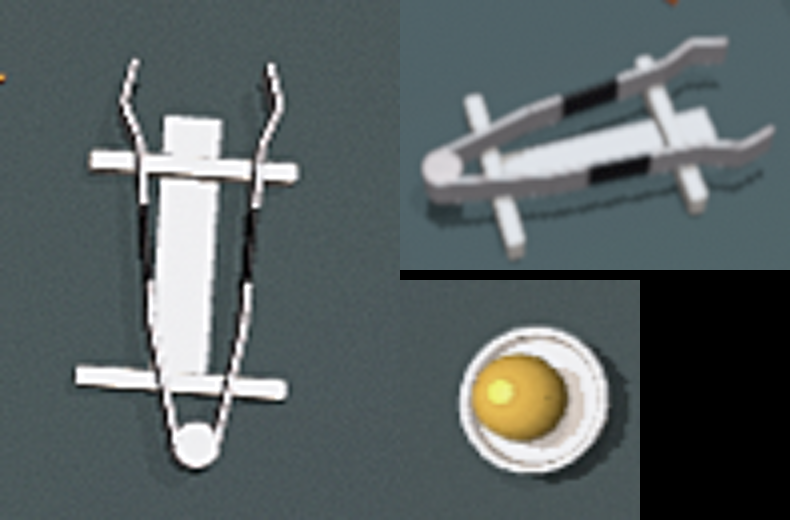

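Run:
```python
from h import *
np.set_printoptions(precision=4,suppress=True)
gl,gr=onto("top",(336.2,205.2),.044),onto("top",(362.3,206),.044)
pv=onto("top",(349,256.5),.044); jl,jr=onto("top",(334,160.7),.044),onto("top",(367.8,162),.044)
print("grip",gl,gr,(gl+gr)/2,np.linalg.norm(gl-gr)); print("pivot",pv,"tips",jl,jr,np.linalg.norm(jl-jr))
f=(jl+jr)/2-pv; print("yaw",np.degrees(np.arctan2(f[1],f[0])),np.linalg.norm(f)); g=(gl+gr)/2-pv;print("grip yaw",np.degrees(np.arctan2(g[1],g[0])),np.linalg.norm(g))
for z in(.02,.032):
  sl,sr=onto("side",(308.3,257.3),z),onto("side",(318.3,281.7),z);print("side grip z",z,(sl+sr)/2,np.linalg.norm(sl-sr))
for n,mask in(("top",((85,145,195,255))),("top",(205,262,200,257)),("side",(200,255,90,150))):
  x0,x1,y0,y1=mask
  im=cv2.imread(f"pics/{n}0.png")[y0:y1,x0:x1];H,S,V=cv2.split(cv2.cvtColor(im,cv2.COLOR_BGR2HSV))
  m=((V>120)|((S>110)&(V>80))).astype(np.uint8)
  c=max(cv2.findContours(m,0,1)[0],key=cv2.contourArea)
  e=cv2.fitEllipse(c);u=(e[0][0]+x0,e[0][1]+y0);p=onto(n,u,.03)
  print(n,"dish",u,e[1],p)
  m=(((H<35)|(H>160))&(S>90)&(V>60)).astype(np.uint8); c=max(cv2.findContours(m,0,1)[0],key=cv2.contourArea)
  e=cv2.fitEllipse(c);u=(e[0][0]+x0,e[0][1]+y0);print("  fruit",u,e[1],onto(n,u,.052))
print("lemon tri",tri((114.8,223.8),(225.7,113.5)))
print("tub",onto("top",(160.5,102),.065),"honey",onto("top",(324.2,100.2),.09))
```

```text
grip [ 0.5615 -0.1799  0.044 ] [ 0.5599 -0.234   0.044 ] [ 0.5607 -0.207   0.044 ] 0.05409558482965249
pivot [ 0.4555 -0.2047  0.044 ] tips [ 0.6558 -0.1765  0.044 ] [ 0.6531 -0.2474  0.044 ] 0.07088547786967475
yaw -2.073239217391591 0.19908683021685075
grip yaw -1.208747025684135 0.10521698380202024
side grip z 0.02 [ 0.5636 -0.2031  0.02  ] 0.05726229134477067
side grip z 0.032 [ 0.5604 -0.2103  0.032 ] 0.05635236782073786
top dish (117.91997146606445, 224.53818893432617) (35.454429626464844, 37.12611770629883) [0.522 0.277 0.03 ]
  fruit (114.34014701843262, 223.92802810668945) (20.42164421081543, 23.056604385375977) [0.521  0.2771 0.052 ]
top dish (232.59898376464844, 228.24807929992676) (36.09907531738281, 37.06227493286133) [0.5145 0.036  0.03  ]
  fruit (231.00602912902832, 227.92132568359375) (20.311214447021484, 20.543235778808594) [0.5131 0.037  0.052 ]
side dish (226.69845390319824, 120.2073974609375) (29.707895278930664, 34.10867691040039) [0.5202 0.2755 0.03  ]
  fruit (225.4198989868164, 112.71626281738281) (16.156585693359375, 22.18305778503418) [0.5199 0.2776 0.052 ]
lemon tri (array([0.5209, 0.2769, 0.05  ]), np.float64(0.0012985348362182646))
tub [0.7764 0.1873 0.065 ] honey [ 0.7711 -0.1532  0.09  ]
```

```bash
cat >> h.py <<'E'
def go(p,yaw=None):
    o=get_obs();R=np.array(o["tcp_rot"]);d=np.array(p)-o["ee_pos"]
    print("t",round(o["time"],2),"pos",np.round(o["ee_pos"],4),"w",round(o["width"],4),"f",np.round(o["ft_force"],1),"q",np.round(o["q"],0))
    print("translation mm",np.round(R.T@d*1e3,1))
    if yaw is not None:
        a=np.radians(yaw);T=np.array([[np.cos(a),np.sin(a),0],[np.sin(a),-np.cos(a),0],[0,0,-1]])
        print("dr",np.round(cv2.Rodrigues(R.T@T)[0].ravel(),4))
E
python3 -c "
from h import *
go((.5,.3,.24),178.2)"
```

```text
t 0.1 pos [0.1543 0.6309 0.2386] w 0.0869 f [-0.6 -0.6  0.2] q [-75.  18.  -4.  83.   1.  79.  -3.]
translation mm [-414.4 -239.3   -1. ]
dr [-1.700e-03 -1.000e-04 -2.084e-01]
```

step_arm(
  targets=[
    {"gripper": 1, "translation": [-20, -12, 0], "dr": [0, 0, -0.02]},
    {"gripper": 1, "translation": [-60, -35, 0], "dr": [0, 0, -0.05]},
    {"gripper": 1, "translation": [-100, -58, 0], "dr": [0, 0, -0.1]},
    {"gripper": 1, "translation": [-143, -82, 0], "dr": [0, 0, -0.15]},
    {"gripper": 1, "translation": [-186, -107, 0], "dr": [0, 0, -0.19]},
    {"gripper": 1, "translation": [-229, -132, 0], "dr": [0, 0, -0.208]},
    {"gripper": 1, "translation": [-272, -157, 0], "dr": [0, 0, -0.208]},
    {"gripper": 1, "translation": [-315, -182, 0], "dr": [0, 0, -0.208]},
  ],
)

```text
time: 0.9
ee_pos: [0.4182, 0.378, 0.2393]
tcp_rot: [[-0.999, 0.032, -0.0], [0.032, 0.999, -0.0], [0.0, -0.0, -1.0]]
ft_force: [-0.3, 0.3, -0.1]
width: 0.0869
```

```bash
python3 -c "
from h import *
go((.561,-.208,.20),178.2)"
```

```text
t 0.9 pos [0.4182 0.378  0.2393] w 0.0869 f [-0.3  0.3 -0.1] q [-52.   8.   7.  96.  -1.  76.  44.]
translation mm [-161.3 -581.2   39.3]
dr [-0.0001 -0.0002 -0.0003]
```

step_arm(
  targets=[
    {"gripper": 1, "translation": [-12, -44, 0], "dr": [0, 0, 0]},
    {"gripper": 1, "translation": [-24, -88, 0], "dr": [0, 0, 0]},
    {"gripper": 1, "translation": [-37, -133, 0], "dr": [0, 0, 0]},
    {"gripper": 1, "translation": [-49, -178, 0], "dr": [0, 0, 0]},
    {"gripper": 1, "translation": [-62, -223, 0], "dr": [0, 0, 0]},
    {"gripper": 1, "translation": [-75, -268, 0], "dr": [0, 0, 0]},
    {"gripper": 1, "translation": [-87, -313, 0], "dr": [0, 0, 0]},
    {"gripper": 1, "translation": [-100, -358, 0], "dr": [0, 0, 0]},
  ],
)

```text
time: 1.7
ee_pos: [0.5056, 0.017, 0.2394]
tcp_rot: [[-1.0, 0.032, -0.0], [0.032, 1.0, 0.0], [0.0, 0.0, -1.0]]
ft_force: [0.5, 0.2, -0.8]
width: 0.0866
```

```bash
python3 -c "
from h import *
go((.561,-.208,.12),178.2)"
```

```text
t 1.7 pos [0.5056 0.017  0.2394] w 0.0866 f [ 0.5  0.2 -0.8] q [-31.   0.  26. 104.  -0.  76.  84.]
translation mm [ -62.5 -223.1  119.3]
dr [ 0.0004 -0.0001 -0.0002]
```

step_arm(
  targets=[
    {"gripper": 1, "translation": [-12, -44, 5], "dr": [0, 0, 0]},
    {"gripper": 1, "translation": [-24, -86, 15], "dr": [0, 0, 0]},
    {"gripper": 1, "translation": [-36, -128, 30], "dr": [0, 0, 0]},
    {"gripper": 1, "translation": [-47, -168, 50], "dr": [0, 0, 0]},
    {"gripper": 1, "translation": [-56, -200, 75], "dr": [0, 0, 0]},
    {"gripper": 1, "translation": [-62.5, -223, 100], "dr": [0, 0, 0]},
    {"gripper": 1, "translation": [-62.5, -223, 119], "dr": [0, 0, 0]},
    {"gripper": 1, "translation": [-62.5, -223, 119], "dr": [0, 0, 0]},
  ],
)

```text
time: 2.5
ee_pos: [0.5586, -0.2061, 0.1171]
tcp_rot: [[-0.999, 0.034, -0.007], [0.034, 0.999, 0.001], [0.007, 0.001, -1.0]]
ft_force: [-0.9, -0.2, -0.5]
width: 0.0868
```

```bash
python3 -c "
from h import *
go((.561,-.208,.030),178.2)
for n in('side','top'): cv2.imwrite(f'pics/{n}1.png',get_image(n)[:,:,::-1])
cv2.imwrite('pics/c2.png',cv2.resize(cv2.imread('pics/side1.png')[130:320,190:420],None,fx=3,fy=3))
"
```

```text
t 2.5 pos [ 0.5586 -0.2061  0.1171] w 0.0868 f [-0.9 -0.2 -0.5] q [-13.  20.  36. 100. -13.  65. 116.]
translation mm [-3.1 -1.8 87.1]
dr [ 0.0007 -0.0067 -0.0022]
```

View pics/c2.png

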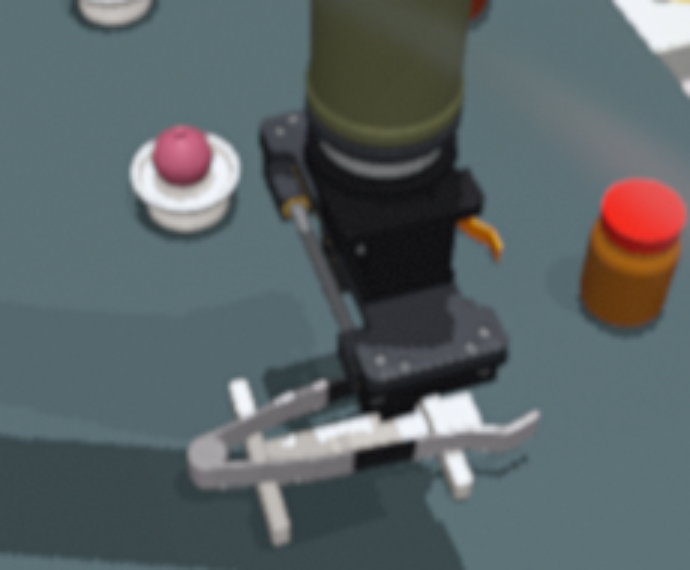

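The picture shows the gripper centred over the black grips with nothing in its way, and the honey and onion undisturbed. Next I descend.

step_arm(
  targets=[
    {"gripper": 1, "translation": [-3, -2, 15], "dr": [0, -0.006, 0]},
    {"gripper": 1, "translation": [-3, -2, 35], "dr": [0, -0.006, 0]},
    {"gripper": 1, "translation": [-3, -2, 55], "dr": [0, -0.006, 0]},
    {"gripper": 1, "translation": [-3, -2, 70], "dr": [0, -0.006, 0]},
    {"gripper": 1, "translation": [-3, -2, 80], "dr": [0, -0.006, 0]},
    {"gripper": 1, "translation": [-3, -2, 87], "dr": [0, -0.006, 0]},
    {"gripper": 1, "translation": [-3, -2, 87], "dr": [0, -0.006, 0]},
  ],
)

```text
time: 3.3
ee_pos: [0.5639, -0.2078, 0.0332]
tcp_rot: [[-0.999, 0.031, 0.005], [0.031, 1.0, 0.0], [-0.005, 0.0, -1.0]]
ft_force: [0.2, -0.8, 0.4]
width: 0.087
```

```bash
python3 -c "
from h import *
go((.561,-.208,.030),178.2)"
```

```text
t 3.3 pos [ 0.5639 -0.2078  0.0332] w 0.087 f [ 0.2 -0.8  0.4] q [-10.  26.  34. 104. -17.  55. 119.]
translation mm [ 3.  -0.3  3.2]
dr [ 0.0003  0.0054 -0.    ]
```

step_arm(
  targets=[
    {"gripper": 1, "translation": [3, 0, 3], "dr": [0, 0.006, 0]},
    {"gripper": 0.9, "translation": [3, 0, 3], "dr": [0, 0.006, 0]},
    {"gripper": 0.8, "translation": [3, 0, 3], "dr": [0, 0.006, 0]},
    {"gripper": 0.7, "translation": [3, 0, 3], "dr": [0, 0.006, 0]},
    {"gripper": 0.64, "translation": [3, 0, 3], "dr": [0, 0.006, 0]},
    {"gripper": 0.6, "translation": [3, 0, 3], "dr": [0, 0.006, 0]},
    {"gripper": 0.57, "translation": [3, 0, 3], "dr": [0, 0.006, 0]},
    {"gripper": 0.57, "translation": [3, 0, 3], "dr": [0, 0.006, 0]},
  ],
  squeeze=12,
)

```text
time: 4.1
ee_pos: [0.5613, -0.2082, 0.0308]
tcp_rot: [[-0.999, 0.032, 0.001], [0.032, 0.999, -0.0], [-0.001, -0.0, -1.0]]
ft_force: [0.5, -1.1, 1.6]
width: 0.051
```

```bash
python3 -c "
from h import *
go((.561,-.208,.030),178.2)"
```

```text
t 4.1 pos [ 0.5613 -0.2082  0.0308] w 0.051 f [ 0.5 -1.1  1.6] q [-10.  26.  34. 104. -17.  55. 119.]
translation mm [0.3 0.2 0.8]
dr [-0.0002  0.0006 -0.0005]
```

step_arm(
  targets=[
    {"gripper": 0.57, "translation": [0, 0, 0], "dr": [0, 0, 0]},
    {"gripper": 0.57, "translation": [0, 0, -4], "dr": [0, 0, 0]},
    {"gripper": 0.57, "translation": [0, 0, -12], "dr": [0, 0, 0]},
    {"gripper": 0.57, "translation": [0, 0, -24], "dr": [0, 0, 0]},
    {"gripper": 0.57, "translation": [0, 0, -38], "dr": [0, 0, 0]},
    {"gripper": 0.57, "translation": [0, 0, -52], "dr": [0, 0, 0]},
    {"gripper": 0.57, "translation": [0, 0, -60], "dr": [0, 0, 0]},
    {"gripper": 0.57, "translation": [0, 0, -60], "dr": [0, 0, 0]},
  ],
)

```text
time: 4.9
ee_pos: [0.5623, -0.2084, 0.0925]
tcp_rot: [[-0.999, 0.032, 0.003], [0.032, 0.999, -0.0], [-0.003, -0.0, -1.0]]
ft_force: [1.2, -0.8, -0.5]
width: 0.0499
```

```bash
python3 -c "
from h import *
go((.561,-.208,.16),178.2)
cv2.imwrite('pics/side2.png',get_image('side')[:,:,::-1])
cv2.imwrite('pics/c3.png',cv2.resize(cv2.imread('pics/side2.png')[130:320,190:420],None,fx=3,fy=3))
"
```

```text
t 4.9 pos [ 0.5623 -0.2084  0.0925] w 0.0499 f [ 1.2 -0.8 -0.5] q [-12.  21.  36. 102. -14.  62. 117.]
translation mm [  1.    0.3 -67.5]
dr [-0.0003  0.0034 -0.0002]
```

View pics/c3.png

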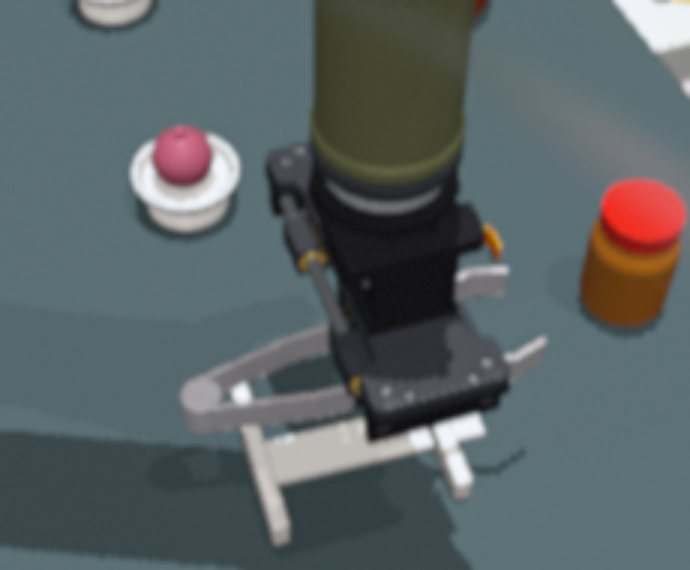

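Tongs lifted clear of the rest, level and still open, with the onion and honey untouched. Now I carry them towards the lemon.

step_arm(
  targets=[
    {"gripper": 0.57, "translation": [0, 0, -15], "dr": [0, 0, 0]},
    {"gripper": 0.57, "translation": [2, 8, -35], "dr": [0, 0, 0]},
    {"gripper": 0.57, "translation": [7, 25, -52], "dr": [0, 0, 0]},
    {"gripper": 0.57, "translation": [14, 51, -63], "dr": [0, 0, 0]},
    {"gripper": 0.57, "translation": [23, 84, -68], "dr": [0, 0, 0]},
    {"gripper": 0.57, "translation": [32, 120, -68], "dr": [0, 0, 0]},
    {"gripper": 0.57, "translation": [42, 156, -68], "dr": [0, 0, 0]},
    {"gripper": 0.57, "translation": [52, 192, -68], "dr": [0, 0, 0]},
  ],
)

```text
time: 5.75
ee_pos: [0.5146, -0.0133, 0.1591]
tcp_rot: [[-0.999, 0.032, 0.0], [0.032, 0.999, 0.0], [-0.0, 0.0, -1.0]]
ft_force: [0.2, 0.5, -1.3]
width: 0.0499
```

step_arm(
  targets=[
    {"gripper": 0.57, "translation": [10, 36, 0], "dr": [0, 0, 0]},
    {"gripper": 0.57, "translation": [20, 72, 0], "dr": [0, 0, 0]},
    {"gripper": 0.57, "translation": [30, 108, 0], "dr": [0, 0, 0]},
    {"gripper": 0.57, "translation": [40, 144, 0], "dr": [0, 0, 0]},
    {"gripper": 0.57, "translation": [50, 180, 0], "dr": [0, 0, 0]},
    {"gripper": 0.57, "translation": [59, 214, 0], "dr": [0, 0, 0]},
    {"gripper": 0.57, "translation": [67, 240, 0], "dr": [0, 0, 0]},
    {"gripper": 0.57, "translation": [72, 258, 0], "dr": [0, 0, 0]},
  ],
)

```text
time: 6.55
ee_pos: [0.4504, 0.2478, 0.1589]
tcp_rot: [[-1.0, 0.029, -0.0], [0.029, 1.0, 0.0], [0.0, 0.0, -1.0]]
ft_force: [-0.0, 0.0, -1.0]
width: 0.0498
```

```bash
python3 -c "
from h import *
go((.446,.2793,.16),178.2)"
```

```text
t 6.55 pos [0.4504 0.2478 0.1589] w 0.0498 f [-0.  0. -1.] q [-48.   5.  17. 109.  -2.  66.  58.]
translation mm [ 5.3 31.3 -1.1]
dr [ 0.0002 -0.0003  0.002 ]
```

step_arm(
  targets=[
    {"gripper": 0.57, "translation": [2, 12, 0], "dr": [0, 0, 0]},
    {"gripper": 0.57, "translation": [4, 22, 0], "dr": [0, 0, 0]},
    {"gripper": 0.57, "translation": [4, 28, 0], "dr": [0, 0, 0]},
    {"gripper": 0.57, "translation": [5, 30, 0], "dr": [0, 0, 0]},
    {"gripper": 0.57, "translation": [5, 30, 0], "dr": [0, 0, 0]},
    {"gripper": 0.57, "translation": [5, 30, 0], "dr": [0, 0, 0]},
  ],
)

```text
time: 7.15
ee_pos: [0.4477, 0.2749, 0.1585]
tcp_rot: [[-0.999, 0.033, 0.0], [0.033, 0.999, -0.0], [-0.0, -0.0, -1.0]]
ft_force: [0.0, -0.2, -1.3]
width: 0.0499
```

```bash
python3 -c "
from h import *
go((.446,.2793,.16),178.2)
for n in('side','top'): cv2.imwrite(f'pics/{n}3.png',get_image(n)[:,:,::-1])
c=np.zeros((480,800,3),np.uint8)
c[:,:400]=cv2.resize(cv2.imread('pics/top3.png')[160:280,70:170],None,fx=4,fy=4,interpolation=2)
c[:400,400:]=cv2.resize(cv2.imread('pics/side3.png')[50:150,170:270],None,fx=4,fy=4,interpolation=2)
cv2.imwrite('pics/c4.png',c)
"
```

```text
t 7.15 pos [0.4477 0.2749 0.1585] w 0.0499 f [ 0.  -0.2 -1.3] q [-49.   6.  16. 107.  -2.  67.  55.]
translation mm [ 1.9  4.3 -1.5]
dr [-0.0003  0.     -0.0016]
```

View pics/c4.png

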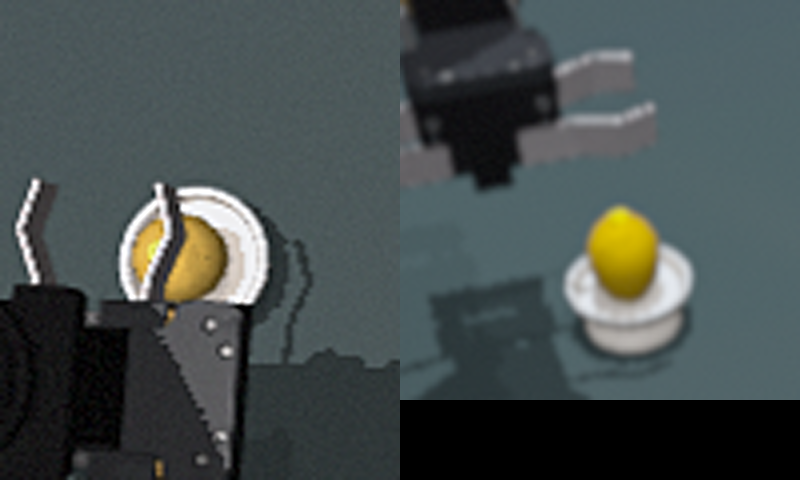

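```bash
python3 -c "
from h import *
np.set_printoptions(precision=4,suppress=True)
z=.172
P=[onto('top',u,z) for u in((79.25,205.5),(109.5,206.5),(75,217),(114.3,218.7))]
print(P,(P[0]+P[1])/2,(P[2]+P[3])/2,np.linalg.norm(P[0]-P[1]),np.linalg.norm(P[2]-P[3]))
# side tips (top edge)
for u in((632/4-100+170,52/4+50),(653/4-100+170,105/4+50)):print(onto('side',u,z))
for a,b in(((79.25,205.5),(228,63)),((109.5,206.5),(233.25,76.25))):print(tri(a,b))
"
```

```text
[array([0.5427, 0.3016, 0.172 ]), array([0.5409, 0.2463, 0.172 ]), array([0.5216, 0.3082, 0.172 ]), array([0.5186, 0.2366, 0.172 ])] [0.5418 0.274  0.172 ] [0.5201 0.2724 0.172 ] 0.05532122316097998 0.07170955193639017
[0.5456 0.3018 0.172 ]
[0.5429 0.245  0.172 ]
(array([0.5441, 0.3013, 0.1723]), np.float64(0.002894495661841287))
(array([0.5422, 0.2466, 0.1709]), np.float64(0.0022060152730147622))
```

The measured jaw midpoint (0.521, 0.273) agrees with the kinematics, and the lemon is at (0.521, 0.277). I shift +4 mm in y, then lower the open jaws around the lemon.

step_arm(
  targets=[
    {"gripper": 0.57, "translation": [1.5, 4, 0], "dr": [0, 0, 0]},
    {"gripper": 0.57, "translation": [1.5, 4, 4], "dr": [0, 0, 0]},
    {"gripper": 0.57, "translation": [1.5, 4, 12], "dr": [0, 0, 0]},
    {"gripper": 0.57, "translation": [1.5, 4, 22], "dr": [0, 0, 0]},
    {"gripper": 0.57, "translation": [1.5, 4, 32], "dr": [0, 0, 0]},
    {"gripper": 0.57, "translation": [1.5, 4, 42], "dr": [0, 0, 0]},
    {"gripper": 0.57, "translation": [1.5, 4, 48], "dr": [0, 0, 0]},
    {"gripper": 0.57, "translation": [1.5, 4, 48], "dr": [0, 0, 0]},
  ],
)

```text
time: 8.05
ee_pos: [0.4453, 0.2793, 0.1092]
tcp_rot: [[-0.999, 0.032, -0.002], [0.032, 0.999, -0.002], [0.002, -0.002, -1.0]]
ft_force: [0.7, 0.1, -0.5]
width: 0.0497
```

```bash
python3 -c "
from h import *
go((.446,.2793,.052),178.2)
for n in('side','top'): cv2.imwrite(f'pics/{n}4.png',get_image(n)[:,:,::-1])
c=np.zeros((480,800,3),np.uint8)
c[:,:400]=cv2.resize(cv2.imread('pics/top4.png')[160:280,70:170],None,fx=4,fy=4,interpolation=2)
c[:400,400:]=cv2.resize(cv2.imread('pics/side4.png')[50:150,170:270],None,fx=4,fy=4,interpolation=2)
cv2.imwrite('pics/c5.png',c)
"
```

```text
t 8.05 pos [0.4453 0.2793 0.1092] w 0.0497 f [ 0.7  0.1 -0.5] q [-49.   9.  16. 110.  -3.  61.  56.]
translation mm [-0.8  0.1 57.2]
dr [-0.0016 -0.0017 -0.0004]
```

View pics/c5.png

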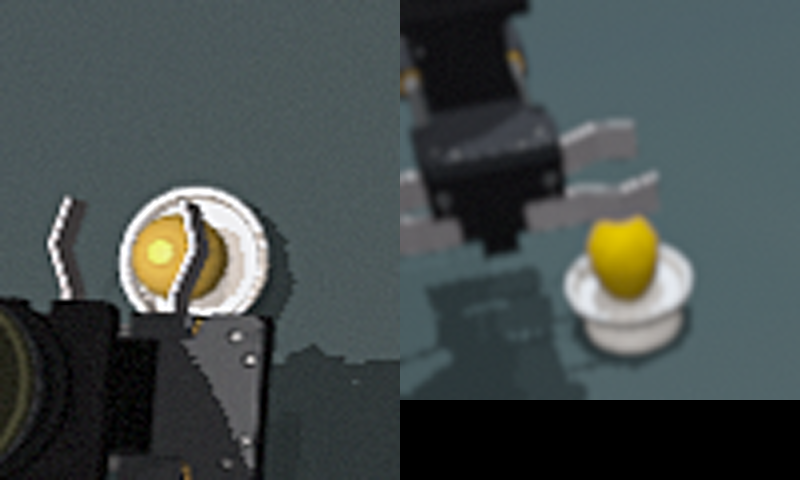

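```bash
python3 -c "
from h import *
z=.1225
P=[onto('top',u,z) for u in((86.9,210),(117,211),(82.3,220.9),(121.4,222))]
print((P[0]+P[1])/2,(P[2]+P[3])/2,np.linalg.norm(P[0]-P[1]),np.linalg.norm(P[2]-P[3]))
"
```

```text
[0.53985496 0.27798098 0.1225    ] [0.51873501 0.27716082 0.1225    ] 0.05802265963716107 0.0751241525349187
```

The jaw midpoint is now (0.519, 0.277), within 2 mm of the lemon's axis. I continue down.

step_arm(
  targets=[
    {"gripper": 0.57, "translation": [-1, 0, 5], "dr": [0, 0, 0]},
    {"gripper": 0.57, "translation": [-1, 0, 14], "dr": [0, 0, 0]},
    {"gripper": 0.57, "translation": [-1, 0, 23], "dr": [0, 0, 0]},
    {"gripper": 0.57, "translation": [-1, 0, 32], "dr": [0, 0, 0]},
    {"gripper": 0.57, "translation": [-1, 0, 41], "dr": [0, 0, 0]},
    {"gripper": 0.57, "translation": [-1, 0, 50], "dr": [0, 0, 0]},
    {"gripper": 0.57, "translation": [-1, 0, 56], "dr": [0, 0, 0]},
    {"gripper": 0.57, "translation": [-1, 0, 56], "dr": [0, 0, 0]},
  ],
)

```text
time: 8.95
ee_pos: [0.4464, 0.2793, 0.0534]
tcp_rot: [[-0.999, 0.032, -0.002], [0.032, 0.999, -0.001], [0.001, -0.001, -1.0]]
ft_force: [-0.4, 0.1, -0.9]
width: 0.05
```

```bash
python3 -c "
from h import *
go((.446,.2793,.052),178.2)
for n in('side','top'): cv2.imwrite(f'pics/{n}5.png',get_image(n)[:,:,::-1])
c=np.zeros((480,800,3),np.uint8)
c[:,:400]=cv2.resize(cv2.imread('pics/top5.png')[160:280,70:170],None,fx=4,fy=4,interpolation=2)
c[:400,400:]=cv2.resize(cv2.imread('pics/side5.png')[50:150,170:270],None,fx=4,fy=4,interpolation=2)
cv2.imwrite('pics/c6.png',c)
"
```

```text
t 8.95 pos [0.4464 0.2793 0.0534] w 0.05 f [-0.4  0.1 -0.9] q [-49.  14.  15. 113.  -4.  54.  57.]
translation mm [ 0.4 -0.   1.4]
dr [-0.0013 -0.0015 -0.0003]
```

View pics/c6.png

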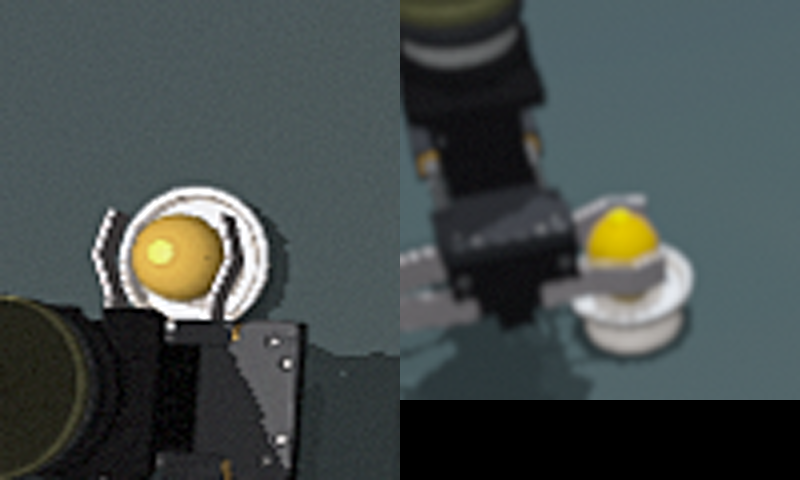

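The jaws straddle the lemon symmetrically at mid height, above the rim. Now I close them.

step_arm(
  targets=[
    {"gripper": 0.54, "translation": [0, 0, 0], "dr": [0, 0, 0]},
    {"gripper": 0.51, "translation": [0, 0, 0], "dr": [0, 0, 0]},
    {"gripper": 0.48, "translation": [0, 0, 0], "dr": [0, 0, 0]},
    {"gripper": 0.45, "translation": [0, 0, 0], "dr": [0, 0, 0]},
    {"gripper": 0.4, "translation": [0, 0, 0], "dr": [0, 0, 0]},
    {"gripper": 0.3, "translation": [0, 0, 0], "dr": [0, 0, 0]},
    {"gripper": 0.2, "translation": [0, 0, 0], "dr": [0, 0, 0]},
    {"gripper": 0.2, "translation": [0, 0, 0], "dr": [0, 0, 0]},
  ],
  squeeze=23,
)

```text
time: 9.85
ee_pos: [0.4471, 0.2797, 0.0546]
tcp_rot: [[-0.999, 0.032, 0.0], [0.032, 0.999, -0.0], [-0.0, -0.0, -1.0]]
ft_force: [-0.7, -1.4, 0.9]
width: 0.0393
```

step_arm(
  targets=[
    {"gripper": 0.2, "translation": [0, 0, 0], "dr": [0, 0, 0]},
    {"gripper": 0.2, "translation": [0, 0, 0], "dr": [0, 0, 0]},
    {"gripper": 0.2, "translation": [0, 0, 0], "dr": [0, 0, 0]},
  ],
)

```text
time: 10.15
ee_pos: [0.4471, 0.2798, 0.0546]
tcp_rot: [[-0.999, 0.032, 0.0], [0.032, 0.999, 0.0], [-0.0, 0.0, -1.0]]
ft_force: [-1.0, -0.8, -0.2]
width: 0.0392
```

Width is 39.2 mm, as expected for a closed hold on the lemon. I lift slowly.

step_arm(
  targets=[
    {"gripper": 0.2, "translation": [0, 0, -2], "dr": [0, 0, 0]},
    {"gripper": 0.2, "translation": [0, 0, -6], "dr": [0, 0, 0]},
    {"gripper": 0.2, "translation": [0, 0, -12], "dr": [0, 0, 0]},
    {"gripper": 0.2, "translation": [0, 0, -20], "dr": [0, 0, 0]},
    {"gripper": 0.2, "translation": [0, 0, -28], "dr": [0, 0, 0]},
    {"gripper": 0.2, "translation": [0, 0, -36], "dr": [0, 0, 0]},
    {"gripper": 0.2, "translation": [0, 0, -44], "dr": [0, 0, 0]},
    {"gripper": 0.2, "translation": [0, 0, -52], "dr": [0, 0, 0]},
  ],
)

```text
time: 10.95
ee_pos: [0.4471, 0.2799, 0.1074]
tcp_rot: [[-0.999, 0.032, 0.0], [0.032, 0.999, 0.0], [-0.0, 0.0, -1.0]]
ft_force: [-0.2, -0.3, -1.9]
width: 0.0392
```

step_arm(
  targets=[
    {"gripper": 0.2, "translation": [0, 0, -8], "dr": [0, 0, 0]},
    {"gripper": 0.2, "translation": [0, 0, -16], "dr": [0, 0, 0]},
    {"gripper": 0.2, "translation": [0, 0, -24], "dr": [0, 0, 0]},
    {"gripper": 0.2, "translation": [0, 0, -32], "dr": [0, 0, 0]},
    {"gripper": 0.2, "translation": [0, 0, -39], "dr": [0, 0, 0]},
    {"gripper": 0.2, "translation": [0, 0, -44], "dr": [0, 0, 0]},
    {"gripper": 0.2, "translation": [0, 0, -47], "dr": [0, 0, 0]},
    {"gripper": 0.2, "translation": [0, 0, -48], "dr": [0, 0, 0]},
  ],
)

```text
time: 11.75
ee_pos: [0.4471, 0.2799, 0.1549]
tcp_rot: [[-0.999, 0.032, 0.0], [0.032, 0.999, 0.0], [-0.0, 0.0, -1.0]]
ft_force: [-0.7, 0.7, -2.6]
width: 0.0393
```

step_arm(
  targets=[
    {"gripper": 0.2, "translation": [0, 0, 0], "dr": [0, 0, 0]},
    {"gripper": 0.2, "translation": [0, 0, 0], "dr": [0, 0, 0]},
    {"gripper": 0.2, "translation": [0, 0, 0], "dr": [0, 0, 0]},
    {"gripper": 0.2, "translation": [0, 0, 0], "dr": [0, 0, 0]},
    {"gripper": 0.2, "translation": [0, 0, 0], "dr": [0, 0, 0]},
  ],
)

```text
time: 12.25
ee_pos: [0.447, 0.2798, 0.1544]
tcp_rot: [[-0.999, 0.032, -0.0], [0.032, 0.999, -0.0], [0.0, -0.0, -1.0]]
ft_force: [0.3, 0.3, -1.7]
width: 0.0392
```

```bash
python3 -c "
from h import *
go((.446,.2793,.154),178.2)
for n in('side','top'): cv2.imwrite(f'pics/{n}6.png',get_image(n)[:,:,::-1])
c=np.zeros((480,800,3),np.uint8)
c[:,:400]=cv2.resize(cv2.imread('pics/top6.png')[160:280,70:170],None,fx=4,fy=4,interpolation=2)
c[:400,400:]=cv2.resize(cv2.imread('pics/side6.png')[50:150,170:270],None,fx=4,fy=4,interpolation=2)
cv2.imwrite('pics/c7.png',c)
P={}
for n,(x0,x1,y0,y1) in dict(top=(75,145,195,255),side=(200,255,60,130)).items():
  im=cv2.imread(f'pics/{n}6.png')[y0:y1,x0:x1];H,S,V=cv2.split(cv2.cvtColor(im,cv2.COLOR_BGR2HSV))
  m=(H>15)&(H<35)&(S>120)&(V>80); P[n]=max(blobs(m),key=lambda b:b[0]);P[n][1][:]+=(x0,y0);print(n,P[n],onto(n,P[n][1],.152))
print(tri(P['top'][1],P['side'][1]))
a,b=cv2.imread('pics/top0.png'),cv2.imread('pics/top6.png')
for nm,(u,v) in dict(tub=(160,102),honey=(324,100),onion=(231,228)).items():
  s=np.s_[v-25:v+25,u-25:u+25];print(nm,cv2.absdiff(a[s],b[s]).mean())
"
```

```text
t 12.25 pos [0.447  0.2798 0.1544] w 0.0392 f [ 0.3  0.3 -1.7] q [-50.   7.  16. 107.  -2.  66.  55.]
translation mm [ 0.9 -0.5  0.4]
dr [-0.0001 -0.0001 -0.0003]
top (np.int32(428), array([ 92.5, 218.1]), array([ 6, 12, 23, 24], dtype=int32)) [0.52186835 0.28399952 0.152     ]
side (np.int32(144), array([219.9,  71.9]), array([12,  5, 18, 13], dtype=int32)) [0.52421285 0.30345825 0.152     ]
(array([0.51985367, 0.2774877 , 0.16887582]), np.float64(0.00026361830535303097))
tub 1.2850666666666666
honey 2.0465333333333335
onion 1.7113333333333334
```

View pics/c7.png

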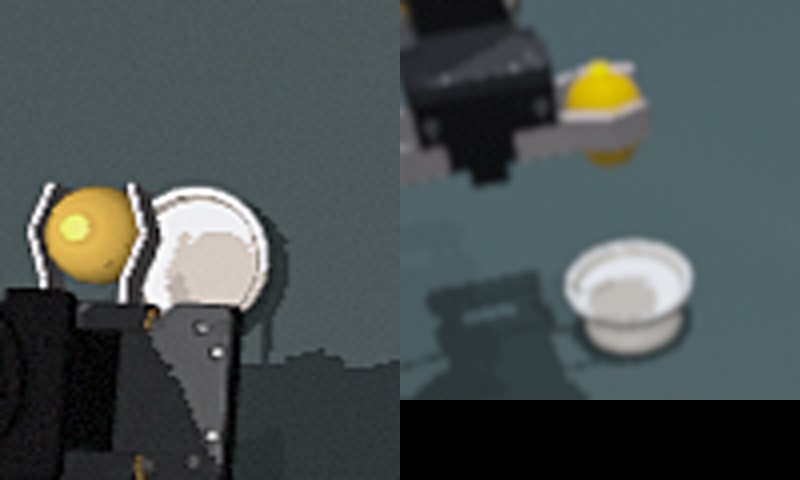

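step_arm(
  targets=[
    {"gripper": 0.2, "translation": [0, 0, 0], "dr": [0, 0, 0]},
    {"gripper": 0.2, "translation": [0, 0, 0], "dr": [0, 0, 0]},
    {"gripper": 0.2, "translation": [0, 0, 0], "dr": [0, 0, 0]},
    {"gripper": 0.2, "translation": [0, 0, 0], "dr": [0, 0, 0]},
    {"gripper": 0.2, "translation": [0, 0, 0], "dr": [0, 0, 0]},
    {"gripper": 0.2, "translation": [0, 0, 0], "dr": [0, 0, 0]},
  ],
)

```text
time: 12.95
ee_pos: [0.447, 0.2798, 0.1546]
tcp_rot: [[-0.999, 0.032, 0.0], [0.032, 0.999, 0.0], [-0.0, 0.0, -1.0]]
ft_force: [0.3, 0.3, -1.2]
width: 0.039
```

```bash
python3 -c "
from h import *
go((.446,.2793,.154))
for n,s in dict(top=np.s_[200:235,75:112],side=np.s_[60:95,205:240]).items():
  d=cv2.absdiff(get_image(n)[:,:,::-1],cv2.imread(f'pics/{n}6.png'));print(n,d[s].mean(),d.mean())
  if d[s].mean()>5: raise SystemExit('moved')
print(job_done())
"
```

```text
t 12.95 pos [0.447  0.2798 0.1546] w 0.039 f [ 0.3  0.3 -1.2] q [-50.   7.  16. 107.  -2.  66.  55.]
translation mm [ 1.  -0.6  0.6]
top 2.954697554697555 2.0265291950113378
side 1.9425850340136055 0.602546768707483
the job is handed in; nothing more can be done
None
```

The tongs are holding the lemon about 10 cm above its dish, and I handed the job in at about 13 s. I picked up the steel tongs by their black grips, lowered the open jaws around the lemon, closed them with 23 N and lifted straight up.

**Last checks**
- **Grip:** the opening was 39.0 mm, against 39 mm expected with the jaws closed on the lemon.
- **Lift:** the tool rose from z = 0.0546 to 0.1546 m. The side view shows the lemon hanging clear of its empty dish.
- **Stillness:** pictures taken 0.7 s apart showed no visible movement of the lemon.
- **Other objects:** the tub, honey jar and onion looked unchanged in the top view compared with the start.

**Disagreement:** the lemon's position from the colour masks did not fully match the arm's own reading. The top view put it about 6 mm further in y, and the two views together put it about 15 mm higher. I put this down to the jaws hiding part of the lemon, because the pictures show it seated between them.

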